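# Ready the jeweller's polishing extraction

## Robot

A 6-joint arm with a two-finger parallel gripper is mounted at the origin on the work surface. World frame = base frame: x ahead of the robot, y to its left, z up, the work surface at z = 0. Lengths are in m, angles in rad, forces in N, time in s.
With the tool pointing down it reaches from about 0.325 to 0.85 m from the base axis. Payload 15.5 kg.
Tool frame: the origin (TCP) lies on the centre line of the jaws, within the pads' length; the fingertips stand 19 mm ahead of it and the grasp point (between the pads) is the TCP; z points along the fingers, y is the line along which they close (so a half turn about z gives the same grasp; the last joint's range is limited). The gripper opens to 91 mm and grips with 3 to 60 N. Pads are 32 mm wide; open, the fingers measure 118 mm over their backs; the gripper's body (76 mm by 178 mm) begins 60 mm behind the grasp point.
Start: joints at [1.085, 0.494, 1.345, -0, 1.302, -0.096], TCP at [0.237, 0.578, 0.233] pointing down, gripper open.
Joint ranges: [-2.91, 2.91], [-0.82, 2.16], [0.22, 2.67], [-1.22, 4.37], [0.12, 2.79], [-3.08, 3.08]. Speed limits (rad/s): [1.89, 1.89, 2.57, 3.01, 3.01, 3.01].

## Interface

Orientations are given as [roll, pitch, yaw] about the fixed x, y, z axes, in that order (R = Rz(yaw) Ry(pitch) Rx(roll)).
In Python, from station import r, eyes gives the robot as it stands.
- The arm moves only by the shell command python3 -m handwheel 'ROWS'. ROWS is JSON, one flat list of numbers, 7 for each row, row after row: the shift along the tool's x, y, z each as a share of 200 mm, from -1 to 1, then the turn, a rotation vector about the tool's x, y, z each as a share of 0.5 rad, from -1 to 1, then the opening, from 0 (shut) to 1 (fully open). In form: [dx, dy, dz, ax, ay, az, claw, dx, dy, dz, ax, ay, az, claw, ...]. A call has exactly 8 rows; each row shifts and turns the commanded pose from where the row before left it, along the tool's axes as they then stand; what a row does not reach is not made up. A row lasts 1/10 s, in which the tool goes at most 50 mm and 8.59 degrees, less where a joint would pass 70% of its speed; a pose out of reach is approached as far as the arm can. A call with a number of a shift or a turn outside -1 to 1 is refused whole. A call with a gripper value outside its range is refused whole. The fingers move at their own pace and stop on an object; the grip force is fixed at half the most. Time passes only in rows, so rows that do not move let the fingers close, or fill a call up. It gives the time, the measured TCP pose, the force, the opening and the grip force at its end, in the units of the state.
- r.read_state(): the state, without advancing time (a new reading comes with each control period).
- eyes.grab_frame(name): name is "scene" or "top" or "wrist"; returns a dict with "img" (480x640x3 uint8, red, green, blue), "vertical_fov" (degrees; the focal length in pixels is half the picture's height over the tangent of half this angle, whatever the lens; pixels are square), "cx", "cy" (the principal point, pixels), "R" (3x3) and "t" (3): a world point X has camera coordinates R X + t; the wrist camera has in their place "tool_from_camera" (4x4, takes a point from camera to tool coordinates, whose origin is the TCP and whose axes are the flange's). Camera axes: x right, y down, z forward; pixel columns grow to the right and rows downward; lengths in m; the calibration is good to about 2 mm. A picture is of the moment at which its call begins: read the wrist's pose just before it. There is no depth.
- r.sign_off(): hands the job in; it is judged then, once.
The state is a dict: "time_s": time; "joint_pos": joint angles; "joint_velocities": joint speeds; "joint_efforts": joint torques, N m; "tcp_pos": TCP position; "tcp_rot": TCP orientation; "wrist_force": force on the tool from outside, world axes, zero at the start; "ft_torque": the same for the moment, N m; "finger_gap": finger opening in m; "grip_force": force on a finger pad.
Only numpy, scipy, OpenCV 4.12 (cv2) and the standard library are available. Lean on these libraries where they do the work, as an engineer would, in place of code of your own. Each camera call takes 0.05 s, during which the arm holds its last target. There are 200 camera calls.

## Task

Get the polishing extraction ready for work: press the red test button on the white trip box until its lever drops, then lift the lever back up so that it stays up. Set both suction gates, the blue rod and the orange rod, to their middle click. Leave the bottle, can, jar, pliers and black rubber block where they are.

Things in the scene. Friction and masses are not known exactly. Their poses are not given: they have to be found in the camera images.
- blue_grip (a point): centre of the blue upright grip, a cylinder 24 mm across, from 45 to 110 mm above the bench; this point is at 90 mm. It stands on the end of a level steel rod (10 mm across, its top 60 mm above the bench). The point's x axis points along the rod into the gate box, z up. Starts pushed in.
- blue_rod (a joint): slide of the blue rod in m: 0 fully in, 0.030 middle click, 0.060 fully out (it grows against the x axis of its grip's point). Leaving a click takes about 5 N; between clicks it snaps to the nearer one, within about 1.5 mm. The grip's axis is 45 mm in front of the box's front face when in, 75 mm at the middle, 105 mm when out.
- blue: grey gate box fixed to the bench: 130 mm deep (x), 120 mm wide (y), 100 mm high, with an aluminium pipe on top (52 mm across, on a 72 mm flange, reaching 134 mm; its axis 22 mm behind the box's centre). Origin at the centre of its underside; x points from its front to its back, z up. A level rod comes out of its front face, with the blue grip on its end.
- orange_grip (a point): centre of the orange upright grip, a cylinder 24 mm across, from 45 to 110 mm above the bench; this point is at 90 mm. It stands on the end of a level steel rod (10 mm across, its top 60 mm above the bench). The point's x axis points along the rod into the gate box, z up. Starts pulled out.
- orange_rod (a joint): slide of the orange rod in m: 0 fully in, 0.030 middle click, 0.060 fully out (it grows against the x axis of its grip's point). Leaving a click takes about 5 N; between clicks it snaps to the nearer one, within about 1.5 mm. The grip's axis is 45 mm in front of the box's front face when in, 75 mm at the middle, 105 mm when out.
- orange: grey gate box fixed to the bench: 130 mm deep (x), 120 mm wide (y), 100 mm high, with an aluminium pipe on top (52 mm across, on a 72 mm flange, reaching 134 mm; its axis 22 mm behind the box's centre). Origin at the centre of its underside; x points from its front to its back, z up. A level rod comes out of its front face, with the orange grip on its end.
- trip: white trip box fixed to the bench: 140 mm deep (x), 150 mm wide (y), 90 mm high. Origin at the centre of its underside; x points from its front to its back, z up. On top: the red test button on the left (+y), the lever with a red bar on the right, a small green pilot lamp at the back.
- test_top (a point): centre of the top face of the red round test button (30 mm across) in a yellow collar (48 mm across, 6 mm high) on top of the trip box. Not pressed, the face is 109 mm above the bench. 10 mm in front of the box's centre, 40 mm to the left. Axes as the box's.
- test (a joint): test button travel in m: 0 released, 0.008 fully down. A spring pushes it back (about 3 to 4 N fully down). Pressed about 6 mm down it trips the lever, which drops by itself. While it is held down the lever cannot be raised fully.
- lever_bar (a point): centre of the red bar at the end of the trip lever: a cylinder 24 mm across, 30 mm long, lying across the lever (along the trip box's y axis), with free room at both of its ends. 70 mm from the lever's pivot; 157 mm above the bench when up, about 125 mm when dropped (then 61 mm in front of the pivot).
- lever_pivot (a point): pivot of the trip lever, on the top of the trip box, 90 mm above the bench, 80 mm to the right (-y) of the test button and 30 mm behind it. Axes as the box's: x points from the front of the box to its back, z up. The lever swings about the y axis through this point.
- lever (a joint): angle of the trip lever in rad: 0 up (leaning 0.30 back from vertical), 1.35 dropped (leaning 1.05 forward). From the pivot the bar's centre is 70 mm x (sin(0.30 - angle), 0, cos(0.30 - angle)) along x, y, z. Its weight holds it at either end: below about 0.25 it falls home to 0, above 0.35 it drops; lifting takes about 1 N at the bar.
- flask: loose bystander: green glass bottle, 50 mm across, 200 mm tall; origin at the centre of its underside, z up
- can: loose bystander: blue can, 56 mm across, 120 mm tall; origin at the centre of its underside, z up
- jar: loose bystander: amber jar, 56 mm across, 90 mm tall; origin at the centre of its underside, z up
- pliers: loose bystander: pliers with blue and orange handles lying flat, 160 mm long, 70 mm wide, 20 mm high, jaws to their x axis; origin under the middle
- block: loose bystander: black rubber block, a disc 60 mm across and 50 mm tall; origin at the centre of its underside

How it is judged:
By the outcome, as a careful person would: the job done as asked, in the order asked, and still so for the second after the job is handed in, with the robot touching nothing.
It also fails if it takes over 72 s, if anything falls off the work surface, if the arm or the gripper's body presses on something with over 40 N, if the wrist force passes 120 N, or if a joint passes its speed limit or range.

## Working session

There is one attempt and no reset: what is moved stays moved. The work goes in short steps, Python scripts to look and compute and a shell command to move; the robot and the scene stay as the last step left them, time stands still between calls to the robot, and variables do not carry over. Pictures are saved under pics/ and viewed, at most 10 in all, crops included, and the job is handed in when it is done.

```bash
ls; mkdir -p pics; cat > h.py <<'E'
import numpy as np, cv2
from station import r, eyes
def grab(n):
    s=r.read_state(); f=eyes.grab_frame(n); return s,f
def ray(f,u,v):
    F=240/np.tan(np.radians(f["vertical_fov"])/2)
    d=np.array([(u-f["cx"])/F,(v-f["cy"])/F,1.0]); R=np.array(f["R"]); t=np.array(f["t"])
    return -R.T@t, R.T@d
def onz(f,u,v,z):
    c,d=ray(f,u,v); return c+d*(z-c[2])/d[2]
def proj(f,X):
    F=240/np.tan(np.radians(f["vertical_fov"])/2)
    p=np.array(f["R"])@np.array(X)+np.array(f["t"]); return p[:2]/p[2]*F+[f["cx"],f["cy"]]
def save(f,n): cv2.imwrite("pics/"+n,f["img"][:,:,::-1])
E
python3 - <<'E'
from h import *
for n in ("scene","top"):
    s,f=grab(n); save(f,n+"0.png"); print(n,f["vertical_fov"],f["cx"],f["cy"],np.round(f["R"],3).tolist(),np.round(f["t"],3))
print(s)
E
```

```text
pics
scene 47.77004310459582 321.0340257466182 243.24037681136622 [[0.621, 0.783, 0.004], [0.529, -0.416, -0.74], [-0.578, 0.462, -0.673]] [-0.366 -0.163  1.442]
top 57.975109575801405 323.74332932251696 241.65265349428023 [[-0.003, -1.0, -0.023], [-0.995, 0.005, -0.102], [0.102, 0.022, -0.995]] [0.032 0.578 0.826]
{'time_s': 0.05, 'joint_pos': array([ 1.08550129e+00,  4.94190580e-01,  1.34610694e+00,  7.09722773e-06,
        1.30251711e+00, -9.55022964e-02]), 'joint_velocities': array([-9.84772459e-05, -5.65642812e-05, -5.54010308e-05, -1.00911292e-03,
       -9.34214634e-04,  2.84248603e-04]), 'joint_efforts': array([ 3.60851627e-03, -8.81087136e+01, -3.82962656e+01,  7.14451843e-02,
        4.80297685e-02, -5.74582259e-05]), 'tcp_pos': array([0.23733004, 0.57780768, 0.23234185]), 'tcp_rot': array([-3.14037690e+00, -1.23333981e-04,  2.75179796e+00]), 'wrist_force': array([-0.00593027,  0.43324221,  0.43550213]), 'ft_torque': array([ 0.01942994, -0.01759394, -0.02930956]), 'grip_force': 0.0, 'finger_gap': 0.09092533545278444}
```

View pics/scene0.png

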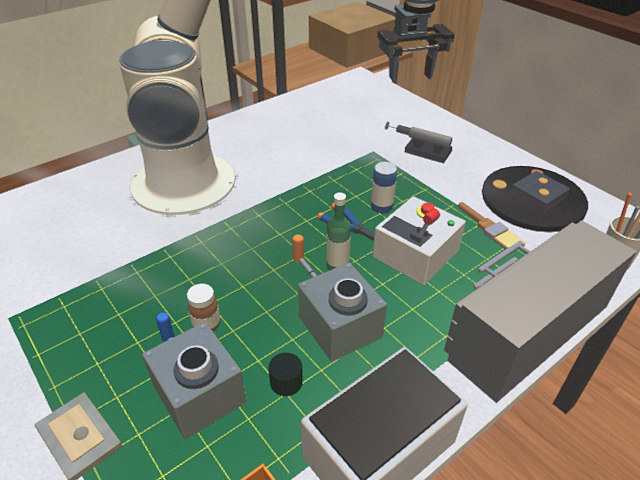

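View pics/top0.png

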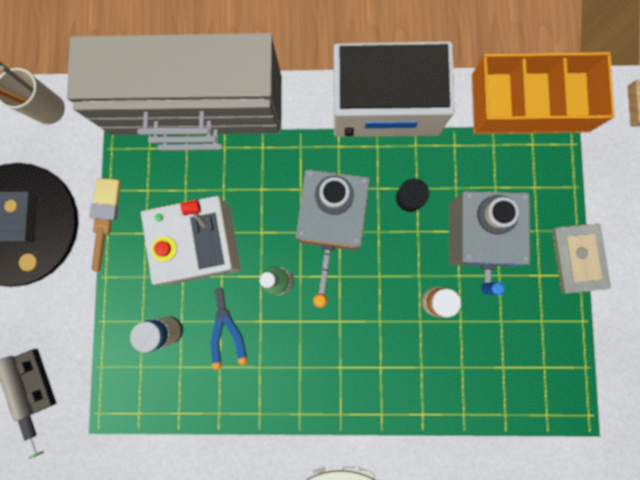

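The trip box is at left, around px (190,240) in the top view. Its button is at (162,247), the raised bar at (190,208) and the lamp at (158,217). The orange grip is at (320,300) with the bottle close by at (275,280). The blue grip is at (495,289), with the jar at (441,302). All three fronts face the robot. Next I'll measure them.

```bash
cat > m.py <<'E'
from h import *
def blob(img,lo,hi,roi):
    h=cv2.cvtColor(img,cv2.COLOR_RGB2HSV); m=cv2.inRange(h,np.array(lo),np.array(hi))
    k=np.zeros_like(m); x0,y0,x1,y1=roi; k[y0:y1,x0:x1]=m[y0:y1,x0:x1]
    n,l,st,c=cv2.connectedComponentsWithStats(k); i=1+np.argmax(st[1:,4]); return c[i],st[i],(l==i)
E
python3 - <<'E'
from m import *
_,T=grab("top");_,S=grab("scene")
def tri(a,b):
    (c1,d1),(c2,d2)=ray(T,*a),ray(S,*b)
    A=np.c_[d1,-d2]; q=np.linalg.lstsq(A,c2-c1,rcond=None)[0]; p1,p2=c1+q[0]*d1,c2+q[1]*d2
    return np.round((p1+p2)/2,4),round(float(np.linalg.norm(p1-p2)),4)
for n,lo,hi,rt,rs in [("orange",(5,150,120),(20,255,255),(305,285,335,312),(285,225,310,265)),
  ("blue",(100,120,60),(125,255,255),(475,275,510,300),(150,305,180,345)),
  ("button",(0,170,100),(6,255,255),(150,235,175,260),(410,195,425,225)),
  ("bar",(0,170,100),(6,255,255),(178,195,205,220),(415,195,445,230))]:
    a,sa,_=blob(T["img"],lo,hi,rt); b,sb,_=blob(S["img"],lo,hi,rs)
    print(n,np.round(a,1),sa,np.round(b,1),sb,tri(a,b), 'z.09',onz(T,*a,.09)[:2].round(3))
a=blob(T["img"],(0,170,100),(6,255,255),(150,235,175,260))[0]; print("btn z.109",onz(T,*a,.109))
a=blob(T["img"],(0,170,100),(6,255,255),(178,195,205,220))[0]; print("bar z.160",onz(T,*a,.160))
# gate pipes: dark bore at z .134 ; flask cap top z .2
for n,u,v,z in [("opipe",334,191,.134),("bpipe",504,212,.134),("flaskcap",267,280,.2),("flaskbase",285,281,.03),("jartop",446,302,.09),("can",146,337,.12),("lamp",158,217,.095)]:
    print(n,onz(T,u,v,z).round(3))
for n,q,z in [("trip",[(142,208),(222,198),(230,271),(153,284)],.09),("ob",[(306,170),(369,176),(363,246),(299,240)],.1),("bb",[(463,193),(529,192),(530,264),(463,264)],.1)]:
    P=np.array([onz(T,u,v,z)[:2] for u,v in q]); print(n,P.round(3).tolist(),P.mean(0).round(3),[np.linalg.norm(P[i]-P[i-1]).round(3) for i in range(4)])
    d=(P[0]+P[1]-P[2]-P[3]);print(" yaw",np.arctan2(d[1],d[0]))
E
```

```text
orange [320.  299.8] [313 294  14  13  95] [297.9 247.2] [293 235  11  28 201] (array([0.4657, 0.0354, 0.0819]), 0.0003) z.09 [0.466 0.035]
blue [493.1 288.2] [482 282  23  13 244] [164.4 325.7] [156 312  18  29 338] (array([ 0.4859, -0.2788,  0.0837]), 0.0003) z.09 [ 0.486 -0.276]
button [161.8 248.2] [155 242  15  13 153] [423.6 206.5] [423 204   2   6  10] (array([0.5575, 0.3159, 0.1114]), 0.0072) z.09 [0.561 0.328]
bar [190.1 207. ] [181 200  19  14 195] [430.7 210.8] [423 203  17  17 165] (array([0.6233, 0.25  , 0.1721]), 0.0011) z.09 [0.638 0.277]
btn z.109 [0.55972984 0.3201664  0.109     ]
bar z.160 [0.62519789 0.25355437 0.16      ]
opipe [0.657 0.009 0.134]
bpipe [ 0.617 -0.285  0.134]
flaskcap [0.501 0.115 0.2  ]
flaskbase [0.501 0.106 0.03 ]
jartop [ 0.462 -0.191  0.09 ]
can [0.403 0.338 0.12 ]
lamp [0.619 0.335 0.095]
trip [[0.637, 0.368], [0.655, 0.218], [0.519, 0.2], [0.496, 0.342]] [0.577 0.282] [np.float64(0.144), np.float64(0.151), np.float64(0.137), np.float64(0.143)]
 yaw 0.15596184706140762
ob [[0.704, 0.06], [0.692, -0.056], [0.563, -0.043], [0.574, 0.073]] [0.633 0.009] [np.float64(0.13), np.float64(0.117), np.float64(0.13), np.float64(0.116)]
 yaw -0.09687585838427416
bb [[0.659, -0.226], [0.659, -0.345], [0.529, -0.34], [0.529, -0.221]] [ 0.594 -0.283] [np.float64(0.129), np.float64(0.119), np.float64(0.131), np.float64(0.119)]
 yaw -0.03632968060241325
```

```bash
cat >> h.py <<'E'
from scipy.spatial.transform import Rotation as Ro
def to(p,yaw=None):
    s=r.read_state(); R=Ro.from_euler("xyz",s["tcp_rot"]); g=R
    if yaw is not None: g=Ro.from_euler("xyz",[np.pi,0,yaw])
    d=g.inv().apply(np.array(p)-s["tcp_pos"])
    print("t",round(s["time_s"],2),"tcp",s["tcp_pos"].round(4),"rot",s["tcp_rot"].round(3),"F",s["wrist_force"].round(1),"gap",round(s["finger_gap"],4))
    print(" turn shares",((R.inv()*g).as_rotvec()/.5).round(3),"then shift shares (tool after turn)",(d/.2).round(3))
def wf(f,s):
    M=np.array(f["tool_from_camera"]); R=Ro.from_euler("xyz",s["tcp_rot"]).as_matrix()
    Rw=R@M[:3,:3]; c=s["tcp_pos"]+R@M[:3,3]; f["R"]=Rw.T; f["t"]=-Rw.T@c; return f
E
python3 -m handwheel '[0,0,0,0,0,0.29,0, 0,0,0,0,0,0.29,0, 0,0,0,0,0,0.29,0, 0,0,0,0,0,0.29,0, 0,0,0,0,0,0.29,0, 0,0,0,0,0,0.29,0, 0,0,0,0,0,0.29,0, 0,0,0,0,0,0.02,0]'
python3 - <<'E'
from h import *
s,f=grab("wrist"); print(np.round(f["tool_from_camera"],3)); to([.56,.32,.233],1.727)
E
```

```text
time_s: 1.0
tcp_pos: [0.2375, 0.578, 0.2328]
tcp_rot: [-3.141, 0.0, 1.724]
wrist_force: [0.9, 0.3, -0.1]
finger_gap: 0.0302
grip_force: 0.0
[[ 0.    -0.961 -0.277  0.078]
 [ 1.     0.    -0.     0.   ]
 [ 0.    -0.277  0.961 -0.151]
 [ 0.     0.     0.     1.   ]]
t 1.05 tcp [0.2375 0.5781 0.2328] rot [-3.141  0.     1.728] F [ 0.4 -0.1  0.5] gap 0.026
 turn shares [-0.     0.     0.003] then shift shares (tool after turn) [-1.525e+00  1.392e+00 -1.000e-03]
```

```bash

python3 -m handwheel '[-0.17,0.155,0,0,0,0,0, -0.17,0.155,0,0,0,0,0, -0.17,0.155,0,0,0,0,0, -0.17,0.155,0,0,0,0,0, -0.17,0.155,0,0,0,0,0, -0.17,0.155,0,0,0,0,0, -0.17,0.155,0,0,0,0,0, -0.17,0.155,0,0,0,0,0]'
python3 -m handwheel '[-0.085,0.075,0,0,0,0,0, -0.08,0.075,0,0,0,0,0, 0,0,0.1,0,0,0,0, 0,0,0.1,0,0,0,0, 0,0,0.1,0,0,0,0, 0,0,0,0,0,0,0, 0,0,0,0,0,0,0, 0,0,0,0,0,0,0]'
python3 - <<'E'
from m import *
s,f=grab("wrist"); f=wf(f,s); save(f,"w1.png"); to([.56,.32,.15],1.727); print(proj(f,[.56,.32,.109]))
a,st,_=blob(f["img"],(0,170,100),(6,255,255),(200,0,500,480));print(a,st,onz(f,*a,.109))
E
```

```text
time_s: 1.85
tcp_pos: [0.5261, 0.3465, 0.233]
tcp_rot: [3.142, -0.0, 1.732]
wrist_force: [-0.1, 0.8, 0.7]
finger_gap: 0.0006
grip_force: 0.0
time_s: 2.65
tcp_pos: [0.5601, 0.3203, 0.1742]
tcp_rot: [3.14, -0.0, 1.728]
wrist_force: [-0.1, 0.1, -0.2]
finger_gap: 0.0008
grip_force: 0.0
t 2.7 tcp [0.5601 0.3203 0.1742] rot [ 3.14  -0.     1.728] F [-0.8 -0.4  0.7] gap 0.0
 turn shares [ 0.004 -0.001  0.002] then shift shares (tool after turn) [-0.002 -0.001  0.121]
[321.30650962 260.92325777]
[321.68562232 249.00643777] [303 233  39  40 932] [0.55889955 0.32861503 0.109     ]
```

View pics/w1.png

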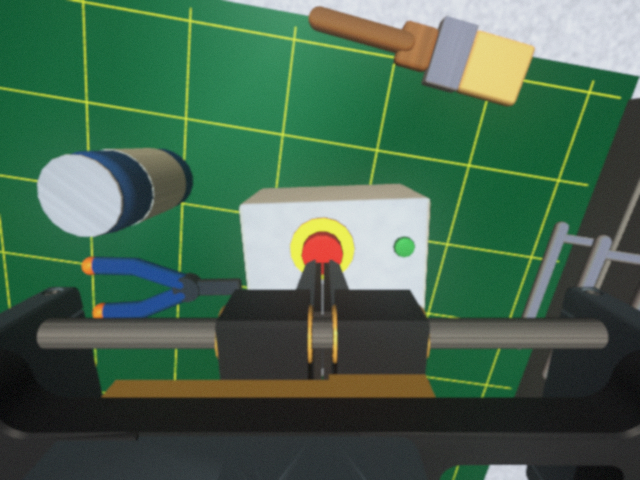

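The wrist view shows the button at about (322,250) with its yellow collar, just under the closed fingertips, perhaps 3–4 mm further to +y. I'll shift by 3 mm and press.

```bash

python3 -m handwheel '[0.015,0,0.08,0,0,0,0, 0,0,0.08,0,0,0,0, 0,0,0.05,0,0,0,0, 0,0,0.02,0,0,0,0, 0,0,0.02,0,0,0,0, 0,0,0.018,0,0,0,0, 0,0,0,0,0,0,0, 0,0,0,0,0,0,0]'
python3 - <<'E'
from m import *
to([.56,.32,.121],1.727); s,f=grab("top"); 
a,st,_=blob(f["img"],(0,170,100),(6,255,255),(175,190,240,290)); print(a,st); print(proj(f,[.6233,.25,.165]),proj(f,[.5418,.2366,.13])); save(f,"t1.png")
E
```

```text
time_s: 3.5
tcp_pos: [0.5593, 0.3231, 0.1202]
tcp_rot: [3.141, -0.0, 1.727]
wrist_force: [-3.8, -1.1, 8.3]
finger_gap: 0.0002
grip_force: 4.3
t 3.5 tcp [0.5593 0.3231 0.1202] rot [ 3.141 -0.     1.727] F [-3.8 -1.1  8.3] gap 0.0002
 turn shares [ 0.002 -0.    -0.   ] then shift shares (tool after turn) [-0.016  0.001 -0.004]
[201.56976744 250.43023256] [193 244  18  13 172]
[191.21131726 207.56308917] [204.06299396 257.12370899]
```

Lever has dropped (red bar moved from (190,207) to (202,250) in the top view). I'll back off, turn for the lever and open.

```bash

python3 -m handwheel '[0,0,-0.1,0,0,0,0, 0,0,-0.2,0,0,0,0, 0,0,-0.2,0,0,0,0.5, 0,0,0,0,0,-0.29,0.5, 0,0,0,0,0,-0.29,0.5, 0,0,0,0,0,-0.29,0.5, 0,0,0,0,0,-0.29,0.5, 0,0,0,0,0,-0.29,0.5]'
python3 -m handwheel '[0,0,0,0,0,-0.29,0.5, 0,0,0,0,0,-0.29,0.5, 0,0,0,0,0,-0.29,0.5, 0,0,0,0,0,-0.29,0.5, 0,0,0,0,0,-0.29,0.5, 0,0,0,0,0,-0.25,0.5, 0,0,0,0,0,0,0.5, 0,0,0,0,0,0,0.5]'
python3 - <<'E'
from m import *
s,f=grab("top"); s,g=grab("scene")
a,st,_=blob(f["img"],(0,170,100),(6,255,255),(175,190,240,290)); print(a,st); p=onz(f,*a,.129); print(p,proj(f,[.5418,.2366,.125]))
to([p[0],p[1],.22],3.297)
E
```

```text
time_s: 4.35
tcp_pos: [0.5593, 0.323, 0.2197]
tcp_rot: [3.141, 0.0, 2.458]
wrist_force: [0.9, 0.4, -0.5]
finger_gap: 0.0446
grip_force: 0.0
time_s: 5.15
tcp_pos: [0.5592, 0.323, 0.2195]
tcp_rot: [3.141, 0.0, -2.985]
wrist_force: [0.3, 0.4, -0.5]
finger_gap: 0.0455
grip_force: 0.0
[203.98984772 255.3857868 ] [196 249  18  14 197]
[0.54491622 0.23710695 0.129     ] [204.90856415 257.3115464 ]
t 5.25 tcp [0.5591 0.323  0.2194] rot [ 3.142  0.    -2.985] F [ 1.3 -0.4  0.3] gap 0.0456
 turn shares [0.    0.001 0.003] then shift shares (tool after turn) [ 0.137 -0.413 -0.003]
```

```bash

python3 -m handwheel '[0.045,-0.135,0,0,0,0,0.5, 0.045,-0.135,0,0,0,0,0.5, 0.045,-0.135,0,0,0,0,0.5, 0,0,0.1,0,0,0,0.5, 0,0,0.1,0,0,0,0.5, 0,0,0,0,0,0,0.5, 0,0,0,0,0,0,0.5, 0,0,0,0,0,0,0.5]'
python3 - <<'E'
from m import *
s,f=grab("wrist"); f=wf(f,s); save(f,"w2.png"); to([.543,.237,.125],3.297); print(proj(f,[.5425,.237,.125]),f["vertical_fov"])
h=cv2.cvtColor(f["img"],cv2.COLOR_RGB2HSV); m=cv2.inRange(h,(0,170,80),(6,255,255))
n,l,st,c=cv2.connectedComponentsWithStats(m)
for i in range(1,n):
    if st[i,4]>150: print(c[i].round(1),st[i],onz(f,*c[i],.127).round(4))
E
```

```text
time_s: 6.05
tcp_pos: [0.5458, 0.239, 0.1803]
tcp_rot: [3.141, 0.001, -2.982]
wrist_force: [0.6, -0.3, -0.5]
finger_gap: 0.0455
grip_force: 0.0
t 6.1 tcp [0.5459 0.239  0.1804] rot [ 3.141e+00  2.000e-03 -2.982e+00] F [0.2 0.8 0.3] gap 0.0456
 turn shares [0.    0.003 0.009] then shift shares (tool after turn) [ 0.016 -0.008  0.277]
[320.15198342 260.29707059] 71.82222732698331
[322.9 264.3] [ 300  248   47   34 1512] [0.5443 0.2391 0.127 ]
[432.8 282.1] [414 271  37  19 494] [0.5451 0.3136 0.127 ]
```

View pics/w2.png

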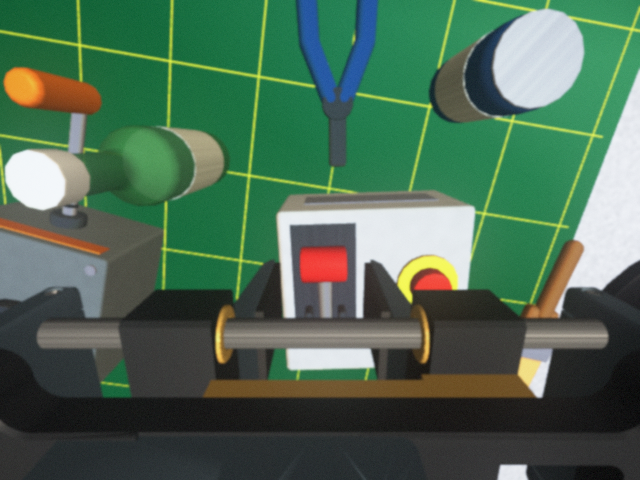

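The bar sits at (323,264), centred between the open fingers. I'll go down and close on its ends.

```bash

python3 -m handwheel '[0.01,0,0.07,0,0,0,0.5, 0,0,0.07,0,0,0,0.5, 0,0,0.07,0,0,0,0.5, 0,0,0.065,0,0,0,0.5, 0,0,0,0,0,0,0, 0,0,0,0,0,0,0, 0,0,0,0,0,0,0, 0,0,0,0,0,0,0]'
python3 - <<'E'
from h import *
to([.5435,.239,.125],3.297)
# arc in tool x (=-box x), z shares, per waypoint of angle, relative to dropped
for a in np.linspace(1.35,.1,11): print(round(a,3), np.round([-(70*np.sin(.3-a)-70*np.sin(-1.05))/200, -(70*np.cos(.3-a)-70*np.cos(1.05))/200],3))
E
```

```text
time_s: 6.9
tcp_pos: [0.5435, 0.2393, 0.1251]
tcp_rot: [3.14, 0.001, -2.981]
wrist_force: [-1.1, 7.8, -4.8]
finger_gap: 0.0304
grip_force: 30.0
t 6.9 tcp [0.5435 0.2393 0.1251] rot [ 3.140e+00  1.000e-03 -2.981e+00] F [-1.1  7.8 -4.8] gap 0.0304
 turn shares [0.003 0.002 0.01 ] then shift shares (tool after turn) [ 0.    -0.002  0.   ]
1.35 [-0. -0.]
1.225 [-0.024 -0.036]
1.1 [-0.053 -0.07 ]
0.975 [-0.085 -0.099]
0.85 [-0.121 -0.124]
0.725 [-0.159 -0.145]
0.6 [-0.2  -0.16]
0.475 [-0.243 -0.171]
0.35 [-0.286 -0.175]
0.225 [-0.33  -0.175]
0.1 [-0.373 -0.169]
```

```bash

python3 -m handwheel '[-0.024,0,-0.036,0,0,0,0, -0.029,0,-0.034,0,0,0,0, -0.032,0,-0.029,0,0,0,0, -0.036,0,-0.025,0,0,0,0, -0.038,0,-0.021,0,0,0,0, -0.041,0,-0.015,0,0,0,0, -0.043,0,-0.011,0,0,0,0, 0,0,0,0,0,0,0]'
python3 -m handwheel '[-0.043,0,-0.004,0,0,0,0, -0.044,0,0,0,0,0,0, -0.035,0,0.004,0,0,0,0, 0,0,0,0,0,0,0, 0,0,0,0,0,0,0, 0,0,0,0,0,0,0, 0,0,0,0,0,0,0, 0,0,0,0,0,0,0]'
python3 - <<'E'
from m import *
to([.5435,.239,.125])
s,f=grab("top"); a,st,_=blob(f["img"],(0,170,100),(6,255,255),(175,190,240,290)); print(a,st)
E
```

```text
time_s: 7.7
tcp_pos: [0.5916, 0.2484, 0.1598]
tcp_rot: [3.138, 0.001, -2.981]
wrist_force: [-5.6, 16.2, 5.0]
finger_gap: 0.0297
grip_force: 30.0
time_s: 8.5
tcp_pos: [0.6156, 0.2529, 0.1602]
tcp_rot: [3.138, 0.003, -2.981]
wrist_force: [-4.5, 19.1, 3.6]
finger_gap: 0.0299
grip_force: 30.0
t 8.5 tcp [0.6156 0.2529 0.1602] rot [ 3.138e+00  3.000e-03 -2.981e+00] F [-4.5 19.1  3.6] gap 0.0299
 turn shares [0. 0. 0.] then shift shares (tool after turn) [ 0.368 -0.011  0.175]
[183.5        217.83333333] [181 217   6   3  12]
```

```bash

python3 -m handwheel '[-0.015,-0.008,0,0,0,0,0, -0.01,-0.007,0.005,0,0,0,0, 0,0,0,0,0,0,0.5, 0,0,0,0,0,0,0.5, 0,0,0,0,0,0,0.5, 0,0,0,0,0,0,0.5, 0,0,-0.05,0,0,0,0.5, 0,0,-0.1,0,0,0,0.5]'
python3 -m handwheel '[0,0,-0.15,0,0,0,0.5, 0,0,-0.15,0,0,0,0.5, 0,0,0,0,0,0.29,0.5, 0,0,0,0,0,0.29,0.5, 0,0,0,0,0,0.29,0.5, 0,0,0,0,0,0.29,0.5, 0,0,0,0,0,0.29,0.5, 0,0,0,0,0,0.29,0.5]'
python3 - <<'E'
from m import *
s,f=grab("scene"); save(f,"s1.png"); a,st,_=blob(f["img"],(0,170,100),(6,255,255),(415,190,445,260)); print(a,st, "was 430.7 210.8 [423 203 17 17 165]")
to([.4657,.0354,.235],1.45)
E
```

```text
time_s: 9.35
tcp_pos: [0.6202, 0.2474, 0.1872]
tcp_rot: [-3.141, -0.002, -2.982]
wrist_force: [-0.2, 0.2, 1.2]
finger_gap: 0.0453
grip_force: 0.0
time_s: 10.15
tcp_pos: [0.6209, 0.2477, 0.2484]
tcp_rot: [3.141, 0.0, 2.425]
wrist_force: [0.2, -0.3, -0.3]
finger_gap: 0.0455
grip_force: 0.0
[430.71176471 211.01764706] [423 203  17  19 170] was 430.7 210.8 [423 203 17 17 165]
t 10.2 tcp [0.6209 0.2477 0.2484] rot [3.141 0.    2.415] F [-0.1 -0.2 -0.6] gap 0.0454
 turn shares [1.000e-03 0.000e+00 1.931e+00] then shift shares (tool after turn) [-1.147 -0.642  0.067]
```

Lever is back up: the bar blob matches its starting position. On to the orange grip.

```bash

python3 -m handwheel '[0,0,-0.1,0,0,0.276,0.5, 0,0,0,0,0,0.276,0.5, 0,0,0,0,0,0.276,0.5, 0,0,0,0,0,0.276,0.5, 0,0,0,0,0,0.276,0.5, 0,0,0,0,0,0.276,0.5, 0,0,0,0,0,0.276,0.5, 0,0,0,0,0,0,0.5]'
python3 -m handwheel '[-0.165,-0.09,0,0,0,0,0.5, -0.165,-0.09,0,0,0,0,0.5, -0.165,-0.09,0,0,0,0,0.5, -0.165,-0.09,0,0,0,0,0.5, -0.165,-0.09,0,0,0,0,0.5, -0.165,-0.09,0,0,0,0,0.5, -0.155,-0.09,0,0,0.3,0,0.5, 0,0,0,0,0.3,0,0.5]'
python3 - <<'E'
from m import *
s,f=grab("wrist"); f=wf(f,s); save(f,"w3.png"); to([.4657,.0354,.095]); print(proj(f,[.4657,.0354,.11]))
h=cv2.cvtColor(f["img"],cv2.COLOR_RGB2HSV); m=cv2.inRange(h,(5,180,120),(18,255,255))
n,l,st,c=cv2.connectedComponentsWithStats(m)
for i in range(1,n):
    if st[i,4]>200: print(c[i].round(1),st[i],onz(f,*c[i],.09).round(4))
E
```

```text
time_s: 11.0
tcp_pos: [0.6209, 0.2477, 0.2681]
tcp_rot: [3.141, -0.0, 1.466]
wrist_force: [0.1, 0.3, 0.2]
finger_gap: 0.0456
grip_force: 0.0
time_s: 11.8
tcp_pos: [0.4743, 0.0384, 0.2682]
tcp_rot: [3.142, -0.272, 1.474]
wrist_force: [0.6, 0.7, -1.0]
finger_gap: 0.0452
grip_force: 0.0
t 11.85 tcp [0.4756 0.0371 0.2679] rot [ 3.141 -0.284  1.471] F [ 2.4 -2.4 -1.1] gap 0.0453
 turn shares [0. 0. 0.] then shift shares (tool after turn) [-0.255 -0.049  0.826]
[313.2784399  274.90260171]
[314.1 268.8] [303 257  22  25 301] [0.4664 0.0393 0.09  ]
```

View pics/w3.png

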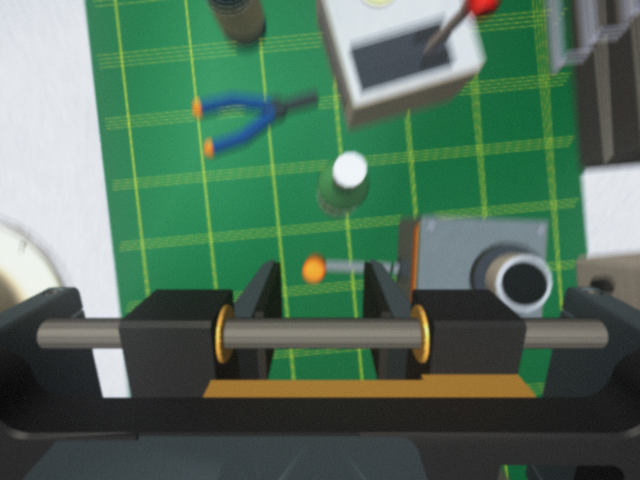

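Grip cap at (314,269), rod level in the image and so parallel to the closing axis. Bottle top is at (350,170), clear of the fingers. I'll descend.

```bash

python3 -m handwheel '[-0.042,-0.01,0.138,0,0,0,0.5, -0.042,-0.01,0.138,0,0,0,0.5, -0.042,-0.01,0.138,0,0,0,0.5, -0.042,-0.01,0.138,0,0,0,0.5, -0.042,-0.01,0.138,0,0,0,0.5, -0.042,0,0.136,0,0,0,0.5, 0,0,0,0,0,0,0.5, 0,0,0,0,0,0,0.5]'
python3 -m handwheel '[0,0,0,0,0,0,0, 0,0,0,0,0,0,0, 0,0,0,0,0,0,0, 0,0,0,0,0,0,0, 0,0,0,0,0,0,0, 0,0,0,0,0,0,0, 0,0,0,0,0,0,0, 0,0,0,0,0,0,0]'
python3 - <<'E'
from m import *
to([.4657,.0354,.095])
E
```

```text
time_s: 12.65
tcp_pos: [0.4644, 0.0353, 0.0949]
tcp_rot: [-3.137, -0.268, 1.469]
wrist_force: [-0.4, 0.6, 0.1]
finger_gap: 0.0456
grip_force: 0.0
time_s: 13.45
tcp_pos: [0.4649, 0.0352, 0.0951]
tcp_rot: [-3.138, -0.268, 1.466]
wrist_force: [0.1, -0.1, 11.8]
finger_gap: 0.0231
grip_force: 30.0
t 13.45 tcp [0.4649 0.0352 0.0951] rot [-3.138 -0.268  1.466] F [ 0.1 -0.1 11.8] gap 0.0231
 turn shares [0. 0. 0.] then shift shares (tool after turn) [0.001 0.004 0.001]
```

```bash

python3 -m handwheel '[0,0.025,0,0,0,0,0, 0,0.025,0,0,0,0,0, 0,0.025,0,0,0,0,0, 0,0.025,0,0,0,0,0, 0,0.025,0,0,0,0,0, 0,0.025,0,0,0,0,0, 0,0,0,0,0,0,0, 0,0,0,0,0,0,0]'
python3 - <<'E'
from m import *
to([.4657,.0354,.095])
E
python3 -m handwheel '[0,0,0,0,0,0,0.45, 0,0,0,0,0,0,0.45, 0,0,0,0,0,0,0.45, 0,0,0,0,0,0,0.45, 0,0,0,0,0,0,0.45, 0.042,0,-0.138,0,0,0,0.45, 0.042,0,-0.138,0,0,0,0.45, 0.042,0,-0.138,0,0,0,0.45]'
python3 - <<'E'
from m import *
s,T=grab("top");_,S=grab("scene")
a,sa,_=blob(T["img"],(5,150,120),(20,255,255),(305,260,340,312)); b,sb,_=blob(S["img"],(5,150,120),(20,255,255),(280,220,330,275))
print(a,sa,b,sb, onz(T,*a,.09)); to([.4657,.0354,.27])
E
```

```text
time_s: 14.25
tcp_pos: [0.4948, 0.0312, 0.0951]
tcp_rot: [-3.139, -0.267, 1.466]
wrist_force: [-3.9, -12.3, 16.6]
finger_gap: 0.0232
grip_force: 30.0
t 14.25 tcp [0.4948 0.0312 0.0951] rot [-3.139 -0.267  1.466] F [ -3.9 -12.3  16.6] gap 0.0232
 turn shares [0. 0. 0.] then shift shares (tool after turn) [ 0.006 -0.147  0.002]
time_s: 15.05
tcp_pos: [0.4944, 0.0345, 0.1816]
tcp_rot: [-3.136, -0.268, 1.465]
wrist_force: [0.2, 0.5, -0.3]
finger_gap: 0.041
grip_force: 0.0Traceback (most recent call last):
  File "<stdin>", line 3, in <module>
  File "m.py", line 5, in blob
    n,l,st,c=cv2.connectedComponentsWithStats(k); i=1+np.argmax(st[1:,4]); return c[i],st[i],(l==i)
                                                      ~~~~~~~~~^^^^^^^^^^
    return _wrapfunc(a, 'argmax', axis=axis, out=out, **kwds)
    return bound(*args, **kwds)
ValueError: attempt to get argmax of an empty sequence
```

```bash

python3 -m handwheel '[0.042,0,-0.138,0,0,0,0.45, 0.042,0,-0.138,0,0,0,0.45, 0.042,0,-0.138,0,0,0,0.45, 0,0,0,0,-0.27,0,0.45, 0,0,0,0,-0.266,0,0.45, 0,0,0,0,0,-0.14,0.45, 0,0,0,0,0,0,0.45, 0,0,0,0,0,0,0.45]'
python3 - <<'E'
from m import *
to([.486,-.278,.20],1.535)
E
```

```text
time_s: 15.95
tcp_pos: [0.4952, 0.0368, 0.2667]
tcp_rot: [-3.136, -0.001, 1.535]
wrist_force: [-0.9, -0.9, -1.3]
finger_gap: 0.0412
grip_force: 0.0
t 15.95 tcp [0.4952 0.0368 0.2667] rot [-3.136e+00 -1.000e-03  1.535e+00] F [-0.9 -0.9 -1.3] gap 0.0412
 turn shares [-0.012 -0.002  0.001] then shift shares (tool after turn) [-1.575  0.011  0.333]
```

```bash

python3 -m handwheel '[-0.2,0,0,0,0,0,0.45, -0.2,0,0,0,0,0,0.45, -0.2,0,0,0,0,0,0.45, -0.2,0,0,0,0,0,0.45, -0.2,0,0,0,0,0,0.45, -0.2,0,0,0,0,0,0.45, -0.2,0.01,0,0,0,0,0.45, -0.175,0,0,0,0,0,0.45]'
python3 -m handwheel '[0,0,0.11,0,0,0,0.45, 0,0,0.11,0,0,0,0.45, 0,0,0.11,0,0,0,0.45, 0,0,0,0,0,0,0.45, 0,0,0,0,0,0,0.45, 0,0,0,0,0,0,0.45, 0,0,0,0,0,0,0.45, 0,0,0,0,0,0,0.45]'
python3 - <<'E'
from m import *
s,f=grab("wrist"); f=wf(f,s); save(f,"w4.png"); to([.486,-.278,.095]); print(proj(f,[.486,-.278,.11]))
h=cv2.cvtColor(f["img"],cv2.COLOR_RGB2HSV); m=cv2.inRange(h,(100,150,60),(125,255,255))
n,l,st,c=cv2.connectedComponentsWithStats(m)
for i in range(1,n):
    if st[i,4]>200: print(c[i].round(1),st[i],onz(f,*c[i],.105).round(4))
s,T=grab("top")
a,sa,_=blob(T["img"],(5,150,120),(20,255,255),(305,255,340,312)); print("orange",a,sa,onz(T,*a,.09))
E
```

```text
time_s: 16.75
tcp_pos: [0.4859, -0.2808, 0.2667]
tcp_rot: [-3.137, -0.001, 1.533]
wrist_force: [0.2, 0.2, -0.2]
finger_gap: 0.0412
grip_force: 0.0
time_s: 17.55
tcp_pos: [0.4866, -0.2782, 0.2019]
tcp_rot: [-3.138, 0.0, 1.537]
wrist_force: [0.8, 0.2, 0.2]
finger_gap: 0.0412
grip_force: 0.0
t 17.6 tcp [ 0.4866 -0.2781  0.2018] rot [-3.138  0.     1.537] F [-0.  -0.4 -0.1] gap 0.0409
 turn shares [0. 0. 0.] then shift shares (tool after turn) [ 0.001 -0.001  0.534]
[321.25497024 248.4053125 ]
[375.4 220.5] [372 181   7  81 236] [ 0.5282 -0.2585  0.105 ]
[320.8 239.7] [306 218  30  43 984] [ 0.4858 -0.2724  0.105 ]
orange [322.16483516 283.37362637] [316 278  13  13  91] [0.49570927 0.03128122 0.09      ]
```

View pics/w4.png

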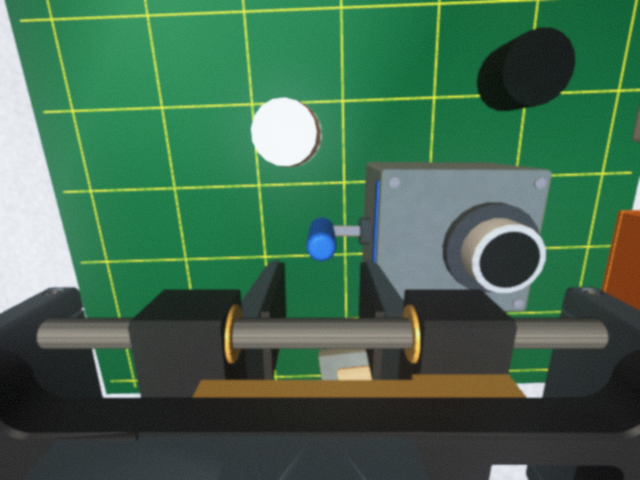

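Blue grip is at (321,240), centred between the fingers, with the finger clear of the box face. Orange has moved 30 mm, to its middle click. I'll descend and grip.

```bash

python3 -m handwheel '[0,-0.004,0.1,0,0,0,0.39, 0,0,0.1,0,0,0,0.39, 0,0,0.1,0,0,0,0.39, 0,0,0.1,0,0,0,0.39, 0,0,0.08,0,0,0,0.39, 0,0,0.05,0,0,0,0.39, 0,0,0,0,0,0,0.39, 0,0,0,0,0,0,0.39]'
python3 -m handwheel '[0,0,0,0,0,0,0, 0,0,0,0,0,0,0, 0,0,0,0,0,0,0, 0,0,0,0,0,0,0, 0,0,0,0,0,0,0, 0,0,0,0,0,0,0, 0,0,0,0,0,0,0, 0,0,0,0,0,0,0]'
python3 - <<'E'
from m import *
to([.486,-.278,.095])
E
```

```text
time_s: 18.45
tcp_pos: [0.4853, -0.2781, 0.0956]
tcp_rot: [-3.137, -0.0, 1.537]
wrist_force: [-0.3, 0.2, 0.1]
finger_gap: 0.0356
grip_force: 0.0
time_s: 19.25
tcp_pos: [0.4854, -0.2782, 0.0959]
tcp_rot: [-3.138, 0.0, 1.537]
wrist_force: [-0.3, -0.7, 6.6]
finger_gap: 0.0232
grip_force: 30.0
t 19.25 tcp [ 0.4854 -0.2782  0.0959] rot [-3.138  0.     1.537] F [-0.3 -0.7  6.6] gap 0.0232
 turn shares [0. 0. 0.] then shift shares (tool after turn) [0.001 0.003 0.004]
```

```bash

python3 -m handwheel '[0,-0.025,0,0,0,0,0, 0,-0.025,0,0,0,0,0, 0,-0.025,0,0,0,0,0, 0,-0.025,0,0,0,0,0, 0,-0.025,0,0,0,0,0, 0,-0.027,0,0,0,0,0, 0,0,0,0,0,0,0, 0,0,0,0,0,0,0]'
python3 - <<'E'
from m import *
to([.4554,-.277,.096])
E
python3 -m handwheel '[0,0,0,0,0,0,0.42, 0,0,0,0,0,0,0.42, 0,0,0,0,0,0,0.42, 0,0,0,0,0,0,0.42, 0,0,0,0,0,0,0.42, 0,0,-0.1,0,0,0,0.42, 0,0,-0.15,0,0,0,0.42, 0,0,-0.2,0,0,0,0.42]'
python3 -m handwheel '[0,0,-0.2,0,0,0,0.42, 0,0,-0.2,0,0,0,0.42, -0.2,0,0,0,0,0,0.42, -0.2,0,0,0,0,0,0.42, -0.2,0,0,0,0,0,0.42, 0,0,0,0,0,0,0.42, 0,0,0,0,0,0,0.42, 0,0,0,0,0,0,0.42]'
python3 - <<'E'
from m import *
s,T=grab("top");_,S=grab("scene"); save(T,"t9.png"); save(S,"s9.png")
for n,lo,hi,rt in [("orange",(5,150,120),(20,255,255),(305,265,335,312)),("blue",(100,120,60),(125,255,255),(475,275,510,330)),("bar",(0,170,100),(6,255,255),(178,195,205,220))]:
    a,sa,_=blob(T["img"],lo,hi,rt); print(n,a.round(1),sa,onz(T,*a,.09).round(4))
E
```

```text
time_s: 20.05
tcp_pos: [0.4551, -0.2771, 0.0959]
tcp_rot: [-3.138, 0.0, 1.536]
wrist_force: [3.6, 2.1, 4.8]
finger_gap: 0.0229
grip_force: 30.0
t 20.05 tcp [ 0.4551 -0.2771  0.0959] rot [-3.138  0.     1.536] F [3.6 2.1 4.8] gap 0.0229
 turn shares [0. 0. 0.] then shift shares (tool after turn) [ 0.001  0.002 -0.001]
time_s: 20.85
tcp_pos: [0.4543, -0.2764, 0.1852]
tcp_rot: [-3.134, -0.002, 1.537]
wrist_force: [0.7, 0.0, 0.7]
finger_gap: 0.0382
grip_force: 0.0
time_s: 21.65
tcp_pos: [0.4513, -0.3962, 0.2651]
tcp_rot: [-3.136, -0.001, 1.537]
wrist_force: [0.4, -0.5, -0.0]
finger_gap: 0.0384
grip_force: 0.0
orange [322.1 283.4] [316 278  13  13  93] [0.4956 0.0314 0.09  ]
blue [493.2 304.9] [482 299  23  14 248] [ 0.4563 -0.2753  0.09  ]
bar [190.2 207. ] [181 200  19  14 194] [0.6382 0.2771 0.09  ]
```

View pics/t9.png

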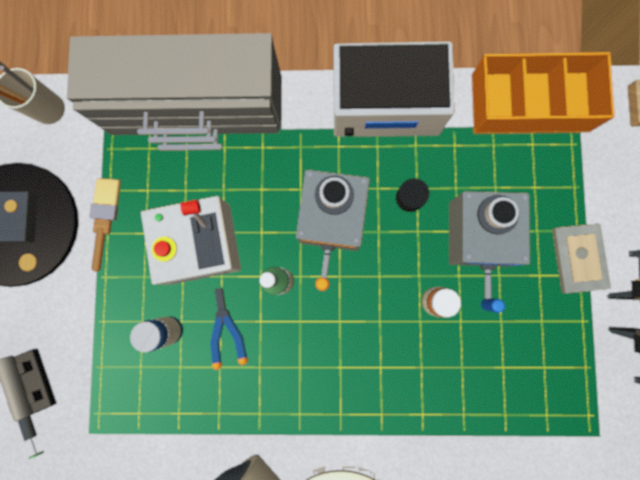

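The final top view shows both grips moved 30 mm: orange at (322,283), blue at (493,305). The lever bar is up at (190,207), and the bottle, can, jar, pliers and block are where they started. The gripper is clear, so I'll hand in.

```bash
python3 -c "
from station import r
print(r.sign_off())"
```

```text
the job is handed in; nothing more can be done
None
```

The job is handed in at about 22 s: I pressed the test button until the lever dropped, lifted the lever back up, and set both rods to their middle click; the last top view confirms this and shows all five bystanders unmoved, but sign-off returned no verdict.

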